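# Arm the guarded switch

### The arm

A 6-joint arm with a two-finger parallel gripper is mounted at the origin on a cart in front of the work surface, level with it; the furniture and walls round the work are solid. World frame = base frame: x ahead of the robot, y to its left, z up, the work surface at z = 0. Lengths are in m, angles in rad, forces in N, time in s.
With the tool pointing down it reaches from about 0.35 to 0.875 m from the base axis. Payload 4.2 kg.
Tool frame: the origin (TCP) lies between the finger pads; the fingertips stand 17 mm ahead of it and the grasp point (between the pads) lies 2 mm behind it; z points along the fingers, y is the line along which they close (so a half turn about z gives the same grasp; the last joint's range is limited). The gripper opens to 85 mm and grips with 20 to 120 N. Pads are 22 mm wide; open, the fingers measure 114 mm over their backs; the gripper's body (76 mm by 85 mm) begins 54 mm behind the grasp point. The pads swing forward as they close: fully open they stand 13 mm farther back than shut.
Start: joints at [-0.974, 0.385, 0.008, 0, -1.194, -0.259], TCP at [0.207, -0.59, 0.248] pointing down, gripper open.
Joint ranges: [-3.14, 3.14], [-1.21, 2.06], [-1.07, 1.41], [-3.16, 2.05], [-2.99, -0.16], [-3.1, 3.1]. Speed limits (rad/s): [2.79, 2.79, 3.14, 3.14, 3.14, 3.14].

### API

Orientations are given as a rotation vector (axis times angle).
In Python, from plant import arm gives the robot as it stands.
- The arm moves only by the tool arm_command, never from a script. Its argument "steps" is a list of rows, each an object with "linear": the shift along the tool's x, y, z in mm, a list of three; "turn": the turn about the tool's z in rad. In form: [{"linear": [dx, dy, dz], "turn": turn}, ...]. A call has 1 to 5 rows; each row shifts and turns the commanded pose from where the row before left it, along the tool's axes as they then stand; what a row does not reach is not made up. A row lasts 1/12 s, in which the tool goes at most 41.7 mm and 7.16 degrees, less where a joint would pass 70% of its speed; a pose out of reach is approached as far as the arm can. A call is refused whole if a number of a shift passes 41.7 or a number of a turn 0.125, either way. A call with a gripper value outside its range is refused whole. "hand" is the opening in per cent of the stroke, from 0 (shut) to 100 (fully open), set as the call begins (left out, the last holds). The fingers move at their own pace and stop on an object; "squeeze" is the grip in N (left out, the last holds). Time passes only in rows, so rows that do not move let the fingers close. It gives the time, the measured TCP pose, the force, the opening and the grip force at its end, in the units of the state.
- arm.observe(): the state, without advancing time (a new reading comes with each control period).
- arm.read_camera(name): name is "scene" or "side" or "wrist"; returns a dict with "image" (480x640x3 uint8, red, green, blue), "depth" (480x640 float32, m along the optical axis (not along the pixel's ray), 0 where there is no reading), "camera_matrix" (3x3 intrinsics, pixels), "dist" ([k1, k2, p1, p2, k3] as OpenCV has them; the pictures are not rectified), "xyz" and "attitude" of the camera in the world. Camera axes: x right, y down, z forward; pixel columns grow to the right and rows downward; lengths in m; the calibration is good to about 2 mm. A picture is of the moment at which its call begins.
- arm.close_job(): hands the job in; it is judged then, once.
The state is a dict: "clock": time; "qpos": joint angles; "qd": joint speeds; "joint_efforts": joint torques, N m; "tool_pos": TCP position; "orientation": TCP orientation; "wrist_force": force on the tool from outside, world axes, zero at the start; "ft_torque": the same for the moment, N m; "opening": finger opening in m; "gripper_force": force on a finger pad.
Only numpy, scipy, OpenCV 4.12 (cv2) and the standard library are available. Lean on these libraries where they do the work, as an engineer would, in place of code of your own. Each camera call takes 0.05 s, during which the arm holds its last target. There are 200 camera calls.

### The job

Arm the cutter at the switch box whose guard has the long slot: lift that guard by its front roller with the outside of the fingers, push the toggle lever beneath it all the way to the back while it rests on them, then draw the fingers out so that the guard drops fully shut over it. Work gently with the fingertips only, without gripping or forcing the guard or lever. Leave the other switch and everything lying about undisturbed.

Things in the scene. Friction and masses are not known exactly. Their poses are not given: they have to be found in the camera images.
- slot_box: Fixed grey switch box, 68 (x) by 86 (y) by 55 mm tall, under a hinged steel guard whose top plate has one long open slot (16x32 mm). Origin: centre of the underside; x points to its back, z up; its front (roller side, x = -34 mm) faces the robot, yaw within 0.3 rad. The lever pivots on the box top at x = 0, y = 0, z = 55 mm. A 4 mm foot plate shows 20 mm behind. Stands left or right.
- plain_box: Twin of the slotted switch box, same sizes and frame, but its guard's top plate is closed, without a slot. Leave it alone. The two boxes may stand either way round, left or right.
- slot_guard (a joint): Angle of the slotted guard, rad: 0 shut, grows as its front swings up and back about a hinge line along y at x = 26, z = 63 mm of the box; stop at 1.2. Its weight and a weak spring shut it from any angle once let go. Pushing its front roller level to the back with about 1 N swings it up, and it then rests on whatever pushes it.
- slot_guard_top (a point): Centre of the upper side of the slotted guard's top plate. Shut, in the box frame: plate z = 96 to 99 mm, x = -14 to 30; guard 64 mm wide, 58 mm inside between its cheeks (3 mm thick, lower edges z = 72 mm). Its front is open between the roller and the box top (z = 55).
- slot_roller_mid (a point): Centre of the free-turning steel roller (8 mm thick, 56 mm long along y) that is the front edge of the slotted guard, 44 mm ahead of the hinge line and 32 mm above it when shut: x = -18, z = 95 mm in the box frame. An upright finger going in to the lever pushes it back and up, to z = 115 mm when the lever is on: lead with a smooth side of the fingers, no knuckle jutting over the roller.
- slot_lever (a joint): Angle of the toggle lever under the slotted guard, rad: 0 (off) leaning 0.3 rad to the box front, 0.6 (on) leaning 0.3 rad to the back, on its stop. Starts within 0.06 of off. It stays where it is left; about 1.4 N at the ball moves it.
- slot_lever_ball (a point): Centre of the 10 mm steel ball on the end of that lever, 30 mm from the pivot: at x = -9 mm (off) or +9 mm (on), z = 84 mm in the slotted box's frame. The lever shaft is 6 mm thick. Push it with the fingertips ending well below the ball centre, 5 to 22 mm over the box top.
- plain_guard (a joint): Angle of the closed-top guard, rad, 0 shut; must stay shut.
- plain_lever (a joint): Angle of the lever under the closed-top guard, rad, 0 off; must stay off.
- bolt_0: Loose hexagon bolt, 27x70x24 mm, lying between the two switch boxes. Origin: centre of its underside. Must not be disturbed.
- retaining_cap: Loose dark round torch cap, 35 mm wide, 36 mm tall, standing between the boxes. Origin: centre of its underside. Must not be disturbed.
- cut_ring: Loose dark steel ring, 70 mm wide, 6 mm thick, lying flat in front. Origin: centre of its underside. Must not be disturbed.
- centre_punch: Loose centre punch, 12 mm thick, 118 mm long, lying in front. Origin: centre of its underside. Must not be disturbed.
- locking_pliers: Loose pliers, 44x162x14 mm, lying in front. Origin: centre of its underside. Must not be disturbed.
- tape_measure: Loose tape measure, 67x82x38 mm, in front at the left. Origin: centre of its underside. Must not be disturbed.
- cut_star: Loose dark steel star, 63x55x6 mm, lying at the right. Origin: centre of its underside. Must not be disturbed.
- cut_key: Loose dark steel key-shaped part, 26x95x5 mm, lying at the left. Origin: centre of its underside. Must not be disturbed.

How it is judged:
By the outcome, as a careful person would: the job done as asked, in the order asked, and still so for the second after the job is handed in, with the robot touching nothing.
It also fails if it takes over 32 s, if anything falls off the work surface, if the arm or the gripper's body presses on something with over 40 N, if the wrist force passes 120 N, or if a joint passes its speed limit or range.

## Working session

There is one attempt and no reset: what is moved stays moved. The work goes in short steps, Python scripts to look and compute and a tool call to move; the robot and the scene stay as the last step left them, time stands still between calls to the robot, and variables do not carry over. Pictures are saved under pics/ and viewed, at most 10 in all, crops included, and the job is handed in when it is done.

Besides the shell and the picture viewer there is one more tool, called after ">>>" by a JSON object that holds its "op" and its "data". arm_command: Moves the arm, as the interface text tells. Its arguments: {"type":"object","properties":{"steps":{"type":"array","items":{"type":"object","properties":{"linear":{"type":"array","items":{"type":"number"}},"turn":{"type":"number"}}}},"hand":{"type":"number"},"squeeze":{"type":"number"}},"required":["steps"]}

```bash
mkdir -p pics; ls; python3 - <<'E'
from plant import arm
import cv2,numpy as np
s=arm.observe();print(s)
for n in ("scene","side"):
    c=arm.read_camera(n);cv2.imwrite(f"pics/{n}0.png",c["image"][:,:,::-1]);np.savez(f"{n}0.npz",**c)
    print(n,c["camera_matrix"],c["dist"],c["xyz"],c["attitude"],(c["depth"]>0).mean())
E
```

```text
pics
{'clock': 0.0, 'qpos': array([-9.74390313e-01,  3.85571520e-01,  6.62302435e-03, -4.75063823e-04,
       -1.19400406e+00, -2.58596204e-01]), 'qd': array([-0.00096024, -0.00084768,  0.00035972,  0.00042687,  0.00038611,
       -0.00064126]), 'joint_efforts': array([-4.11342935e-04, -3.92292023e+01,  1.88398844e+01,  4.18618396e+00,
       -4.76625617e-03, -1.51122176e-06]), 'tool_pos': array([ 0.20696905, -0.58915786,  0.24721497]), 'orientation': array([ 0.52775656, -3.09644538, -0.00336921]), 'wrist_force': array([ 0.64228626, -0.64948841,  0.13647929]), 'ft_torque': array([0.00661964, 0.00120239, 0.00992277]), 'gripper_force': 0.0, 'opening': 0.08516964628321635}
scene [[598.02613924   0.         306.41846898]
 [  0.         598.02613924 226.42485471]
 [  0.           0.           1.        ]] [0.0280274 0.        0.        0.        0.       ] [-0.45749263 -0.61221839  0.73983729] [-1.87282585  1.04143564 -0.57474398] 0.977138671875
side [[549.08103717   0.         309.06724534]
 [  0.         549.08103717 234.4317607 ]
 [  0.           0.           1.        ]] [-0.13117921  0.          0.          0.          0.        ] [ 0.40873384 -0.88390945  0.69166307] [-2.14005885  0.169554   -0.07862259] 0.99580078125
```

View pics/scene0.png

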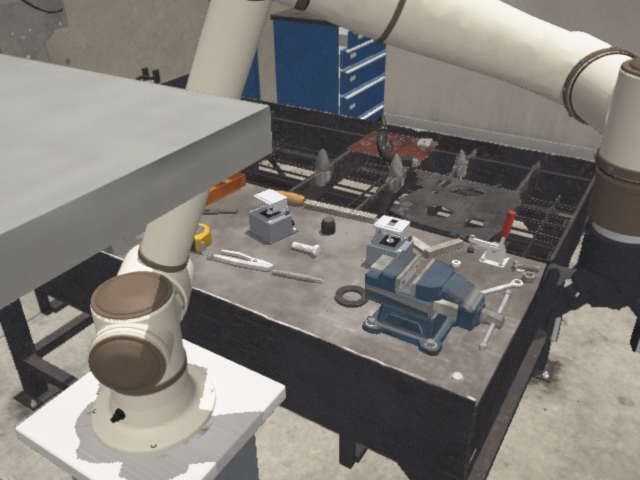

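View pics/side0.png

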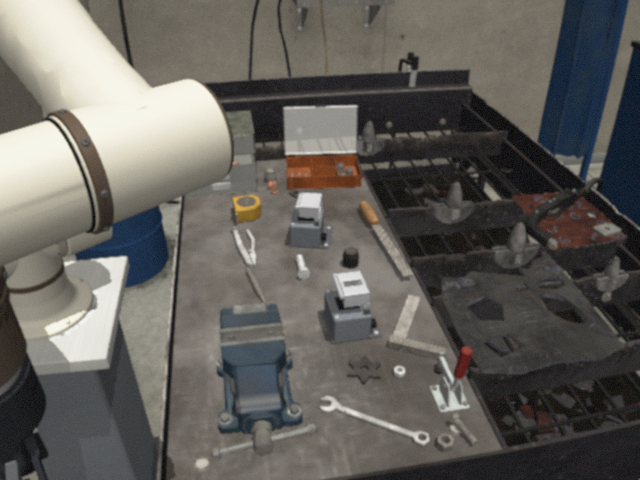

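The side view shows the slotted guard at about (351,285), on the right-hand box, with the vise standing in front of it and to the right. The closed guard is at (308,205). Next I'll measure from depth.

```bash
cat > h.py <<'E'
import numpy as np,cv2
from scipy.spatial.transform import Rotation as R
def cloud(c):
    K,d=c["camera_matrix"],c["dist"]
    v,u=np.mgrid[0:480,0:640]
    n=cv2.undistortPoints(np.stack([u,v],-1).reshape(-1,1,2).astype(float),K,d).reshape(480,640,2)
    z=c["depth"][...,None]
    p=np.concatenate([n*z,z],-1)
    P=p@R.from_rotvec(c["attitude"]).as_matrix().T+c["xyz"]
    P[c["depth"]==0]=np.nan
    return P
def load(n): return dict(np.load(n+".npz"))
E
python3 - <<'E'
from h import *
H=np.zeros((400,500))-0.01  # x .3-.8? px 2mm
C=np.zeros((400,500,3),np.uint8)
S=[]
for n in ("scene0","side0"):
    c=load(n);P=cloud(c);S.append(P)
    p=P.reshape(-1,3);col=c["image"].reshape(-1,3)
    m=(p[:,2]>-.02)&(p[:,2]<.35)&(p[:,0]>.1)&(p[:,0]<.9)&(abs(p[:,1])<.5)
    p=p[m];col=col[m]
    o=np.argsort(p[:,2]);p=p[o];col=col[o]
    i=((.9-p[:,0])/.002).astype(int);j=((.5-p[:,1])/.002).astype(int)
    for a,b,q,k in zip(i,j,p,col):
        if q[2]>=H[a,b]: H[a,b]=q[2];C[a,b]=k
P=S[1]
for nm,(u,v) in dict(plateR=(351,278),frontR=(350,320),table=(300,330),plateL=(308,200),footR=(374,333),vise=(250,320),visetop=(245,355)).items():
    print(nm,P[v,u].round(4))
# visible top plate of each box
for nm,(u0,u1,v0,v1) in dict(R=(325,380,262,345),L=(285,335,185,250)).items():
    q=P[v0:v1,u0:u1].reshape(-1,3)
    t=q[(q[:,2]>.09)&(q[:,2]<.105)]
    t=t[np.linalg.norm(t-np.median(t,0),axis=1)<.06]
    print(nm,len(t),t.mean(0).round(4),cv2.minAreaRect((t[:,:2]*1000).astype(np.float32)))
    t=q[(q[:,2]>.050)&(q[:,2]<.058)]
    print(' boxtop',len(t),np.median(t,0))
# vise extent
q=np.concatenate([s.reshape(-1,3) for s in S])
for lo,hi in ((.02,.05),(.05,.08),(.08,.11),(.11,.14),(.14,.2)):
    t=q[(q[:,2]>lo)&(q[:,2]<hi)&(q[:,0]>.2)&(q[:,0]<.52)&(q[:,1]<-.05)&(q[:,1]>-.5)]
    if len(t): print('vise z',lo,hi,len(t),np.percentile(t[:,:2],[1,99],axis=0).round(3))
cv2.imwrite("pics/top.png",np.concatenate([C[:,:,::-1]],1))
s=load("side0");a=cv2.resize(s["image"][255:355,290:400],None,fx=5,fy=5,interpolation=3)
s=load("scene0");b=cv2.resize(s["image"][205:305,350:400+10],None,fx=4,fy=5,interpolation=3)
cv2.imwrite("pics/crop.png",np.concatenate([a,b],1)[:,:,::-1])
E
```

```text
plateR [ 0.5944 -0.1289  0.097 ]
frontR [ 0.5812 -0.1882  0.0519]
table [ 0.4995 -0.1402 -0.0029]
plateL [0.5615 0.1615 0.0976]
footR [ 0.6295 -0.178   0.0043]
vise [ 0.4099 -0.247   0.1288]
visetop [ 0.398  -0.3195  0.128 ]
R 669 [ 0.5883 -0.1488  0.0971] ((589.0222778320312, -144.35354614257812), (50.306278228759766, 66.20018005371094), 1.9032999277114868)
 boxtop 703 [ 0.57133089 -0.16380831  0.05374077]
L 397 [0.5622 0.1568 0.0971] ((563.4391479492188, 162.02664184570312), (69.51226806640625, 51.604087829589844), 76.20732116699219)
 boxtop 363 [0.54903117 0.1430656  0.05369157]
vise z 0.02 0.05 1970 [[ 0.258 -0.431]
 [ 0.468 -0.087]]
vise z 0.05 0.08 2581 [[ 0.342 -0.443]
 [ 0.448 -0.199]]
vise z 0.08 0.11 4302 [[ 0.361 -0.44 ]
 [ 0.477 -0.204]]
vise z 0.11 0.14 7868 [[ 0.362 -0.375]
 [ 0.455 -0.199]]
```

View pics/top.png

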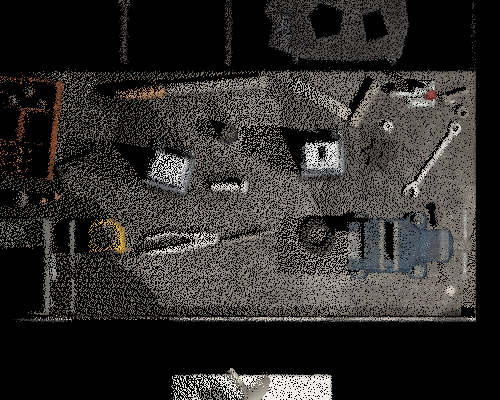

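View pics/crop.png

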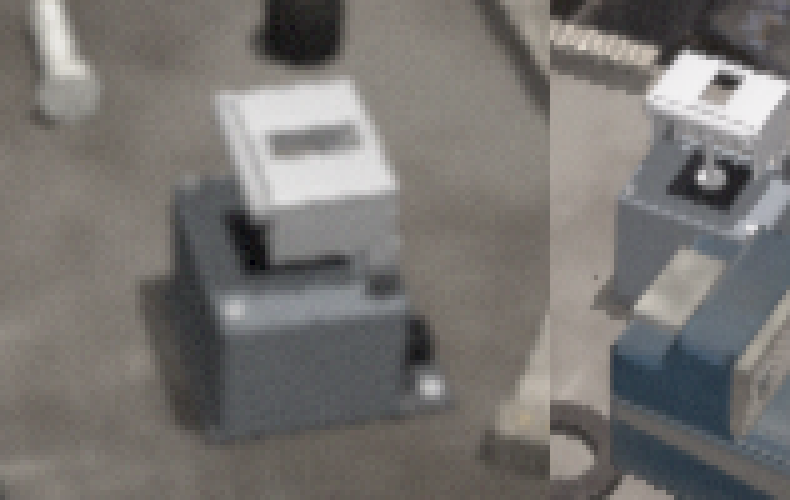

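Slotted box: centre near (0.585, -0.144), yaw about +0.03, read from the plate. The crop shows the ball at scene pixel (390,241) and a slot in the plate. I'll shut the fingers, turn so the smooth tool-x side leads, and move to hover in front of the box.

>>> {"op": "arm_command", "data": {"steps": [{"linear": [0,0,0],"turn": 0.1},{"linear": [0,0,0],"turn": 0.1},{"linear": [0,0,0],"turn": 0.105},{"linear": [-23,33,0],"turn": 0},{"linear": [-23,33,0],"turn": 0}], "hand": 0}}

```text
clock: 0.52
tool_pos: [0.2503, -0.522, 0.2468]
orientation: [0.045, -3.14, -0.003]
wrist_force: [1.2, 1.2, -0.3]
opening: 0.0259
gripper_force: 0.0
```

>>> {"op": "arm_command", "data": {"steps": [{"linear": [-23,33,0],"turn": 0},{"linear": [-23,33,0],"turn": 0},{"linear": [-23,33,0],"turn": 0},{"linear": [-23,33,0],"turn": 0},{"linear": [-23,33,0],"turn": 0}]}}

```text
clock: 0.93
tool_pos: [0.3609, -0.3516, 0.248]
orientation: [0.051, -3.141, -0.001]
wrist_force: [1.0, 0.3, -0.1]
opening: -0.0
gripper_force: 0.0
```

>>> {"op": "arm_command", "data": {"steps": [{"linear": [-23,33,0],"turn": 0},{"linear": [-23,33,0],"turn": 0},{"linear": [-23,33,0],"turn": 0},{"linear": [-23,33,0],"turn": 0},{"linear": [-23,33,0],"turn": 0}]}}

```text
clock: 1.35
tool_pos: [0.4704, -0.1828, 0.2482]
orientation: [0.052, -3.141, -0.0]
wrist_force: [-0.1, -0.5, -0.1]
opening: -0.0003
gripper_force: 0.0
```

```bash
cat >> h.py <<'E'
def to_tool(target):
    from plant import arm
    s=arm.observe();M=R.from_rotvec(s["orientation"]).as_matrix()
    return (M.T@(np.array(target)-s["tool_pos"])*1000).round(1)
E
python3 - <<'E'
from h import *
from plant import arm
for n in ("wrist","side"):
    c=arm.read_camera(n);np.savez(n+"1.npz",**c)
    if n=="wrist":
        cv2.imwrite("pics/wrist1.png",c["image"][:,:,::-1]);print(c["xyz"],c["attitude"])
s=arm.observe();print({k:s[k] for k in("clock","tool_pos","orientation","opening","qpos","wrist_force")})
P=cloud(load("side1"));im=load("side1")["image"]
# fingertip: lowest points near the tool
q=P.reshape(-1,3);t=s["tool_pos"];m=(np.linalg.norm(q[:,:2]-t[:2],axis=1)<.07)&(q[:,2]>.16)
q=q[m];
for z in np.arange(.2,.4,.01):
    a=q[(q[:,2]>=z)&(q[:,2]<z+.01)]
    if len(a):print(z.round(2),len(a),(a.min(0)-t).round(3),(a.max(0)-t).round(3))
E
```

```text
[ 0.38960536 -0.18606725  0.37365886] [2.01716403 2.08501801 0.33557674]
{'clock': 1.45, 'tool_pos': array([ 0.47245688, -0.18098666,  0.24797902]), 'orientation': array([-6.16690908e-02,  3.14050993e+00,  5.51041214e-04]), 'opening': 0.00010764384924096371, 'qpos': array([-4.47020770e-02,  1.81770878e-01, -2.78748256e-01, -4.25196104e-04,
       -1.10982353e+00, -1.48663695e+00]), 'wrist_force': array([-1.18645676, -0.38751949,  0.20328977])}
0.23 53 [-0.009 -0.012 -0.018] [ 0.013  0.007 -0.008]
0.24 83 [-0.009 -0.015 -0.008] [0.013 0.004 0.002]
0.25 93 [-0.009 -0.015  0.002] [0.012 0.    0.012]
0.26 43 [-0.01  -0.015  0.012] [0.012 0.009 0.021]
0.27 43 [-0.012 -0.032  0.025] [0.015 0.008 0.032]
0.28 67 [-0.011 -0.039  0.032] [ 0.015 -0.007  0.042]
0.29 92 [-0.016 -0.048  0.042] [0.015 0.017 0.052]
0.3 133 [-0.016 -0.056  0.052] [0.019 0.016 0.062]
0.31 175 [-0.016 -0.062  0.062] [0.02  0.01  0.072]
0.32 250 [-0.019 -0.062  0.072] [0.021 0.019 0.082]
0.33 256 [-0.019 -0.048  0.082] [0.022 0.017 0.092]
0.34 137 [-0.009 -0.042  0.092] [ 0.014 -0.008  0.102]
0.35 124 [-0.034 -0.039  0.102] [ 0.031 -0.005  0.112]
0.36 336 [-0.036 -0.039  0.112] [ 0.037 -0.003  0.122]
0.37 364 [-0.036 -0.038  0.122] [0.037 0.002 0.132]
0.38 360 [-0.036 -0.038  0.132] [0.037 0.007 0.142]
0.39 376 [-0.036 -0.038  0.142] [0.037 0.001 0.152]
```

View pics/wrist1.png

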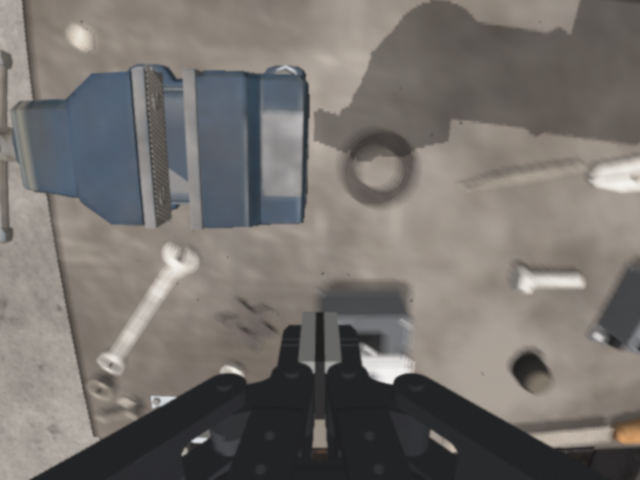

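Shut fingertips sit at TCP -17 mm, as stated. The smooth side runs up to about TCP+40 mm, and the side camera reads about +2 mm in x relative to the arm. Next I'll refine the box pose.

```bash
python3 - <<'E'
from h import *
for n in("scene0","side0","side1","wrist1"):
    q=cloud(load(n)).reshape(-1,3)
    q=q[(abs(q[:,0]-.59)<.07)&(abs(q[:,1]+.145)<.07)]
    tb=np.median(q[abs(q[:,2])<.012,2])
    for nm,lo,hi in (("plate",.093,.102),("boxtop",.048,.060)):
        t=q[(q[:,2]-tb>lo)&(q[:,2]-tb<hi)]
        r=cv2.minAreaRect((t[:,:2]*1000).astype(np.float32))
        print(n,nm,len(t),"tb",tb.round(4),"z",np.median(t[:,2]).round(4),np.round(r[0],1),np.round(r[1],1),round(r[2],1),
          "x",(np.percentile(t[:,0],[1,99])*1000).round(1),"y",(np.percentile(t[:,1],[1,99])*1000).round(1))
# yaw from straight edges in side0 : box front face / right face bottom via normals
for n in("scene0","side0"):
    q=cloud(load(n)).reshape(-1,3)
    f=q[(q[:,2]>.01)&(q[:,2]<.045)&(abs(q[:,0]-.585)<.06)&(abs(q[:,1]+.145)<.06)]
    r=cv2.minAreaRect((f[:,:2]*1000).astype(np.float32));print(n,len(f),np.round(r[0],1),np.round(r[1],1),round(r[2],1))
    for nm,g in (("right",f[f[:,1]<-.180]),("front",f[f[:,0]<.562])):
        if len(g)>30:
            v=cv2.fitLine((g[:,:2]*1000).astype(np.float32),cv2.DIST_HUBER,0,.01,.01).ravel();print(nm,len(g),v.round(3))
E
```

```text
scene0 plate 377 tb -0.0023 z 0.0964 [ 588.3 -144.1] [59.5 66.6] 1.9 x [560.8 615.9] y [-176.6 -112.2]
scene0 boxtop 635 tb -0.0023 z 0.0529 [ 584.  -145.5] [74.3 86.3] 1.9 x [548.8 616. ] y [-186.6 -104.1]
side0 plate 644 tb -0.0011 z 0.0976 [ 589.  -144.4] [50.3 66.2] 1.9 x [564.2 614.2] y [-177.2 -112.2]
side0 boxtop 781 tb -0.0011 z 0.0536 [ 585.2 -145.3] [67.8 88. ] 0.5 x [551.8 616.2] y [-188.  -105.6]
side1 plate 648 tb -0.001 z 0.0975 [ 589.5 -144.5] [51.2 67.6] 2.2 x [564.2 614.4] y [-177.6 -112.3]
side1 boxtop 782 tb -0.001 z 0.0535 [ 583.4 -145.2] [67.5 88.8] 3.2 x [551.7 616.4] y [-188.2 -106.3]
wrist1 plate 1075 tb -0.0007 z 0.0984 [ 576.7 -128.8] [29.1 35.7] 3.0 x [562.  589.3] y [-146.3 -112.2]
wrist1 boxtop 2211 tb -0.0007 z 0.0549 [ 564.4 -131.7] [79.  60.9] 38.3 x [550.2 608.2] y [-163.2 -102.1]
scene0 216 [ 573.6 -151.7] [ 31.7 105.5] 37.1
front 186 [ 1.60000e-02 -1.00000e+00  5.50890e+02 -1.21424e+02]
side0 711 [ 591.2 -148.4] [81.7 81.8] 1.6
right 538 [ 9.99000e-01  3.90000e-02  5.85548e+02 -1.85891e+02]
front 214 [ 4.30000e-02 -9.99000e-01  5.52600e+02 -1.56527e+02]
```

>>> {"op": "arm_command", "data": {"steps": [{"linear": [-11,8,0],"turn": 0},{"linear": [-11,8,20],"turn": 0},{"linear": [-11,8,30],"turn": 0},{"linear": [-11,8,30],"turn": 0},{"linear": [0,0,30],"turn": 0}]}}

```text
clock: 1.87
tool_pos: [0.5148, -0.1511, 0.1373]
orientation: [-0.051, 3.139, -0.0]
wrist_force: [0.8, -0.3, -1.0]
opening: -0.0003
gripper_force: 0.0
```

>>> {"op": "arm_command", "data": {"steps": [{"linear": [0,0,25],"turn": 0},{"linear": [0,0,15],"turn": 0},{"linear": [0,0,10],"turn": 0},{"linear": [0,0,0],"turn": 0},{"linear": [0,0,0],"turn": 0}]}}

```text
clock: 2.28
tool_pos: [0.5131, -0.1519, 0.0884]
orientation: [0.05, -3.141, 0.0]
wrist_force: [-0.3, -0.4, 0.6]
opening: -0.0003
gripper_force: 0.0
```

```bash
python3 - <<'E'
from h import *
from plant import arm
c=arm.read_camera("side");np.savez("side2.npz",**c);w=arm.read_camera("wrist")
s=arm.observe();print({k:s[k] for k in("clock","tool_pos","orientation","wrist_force","ft_torque")})
print(to_tool([.524,-.1475,.087]),to_tool([.5745,-.1455,.087]))
q=cloud(c).reshape(-1,3);t=s["tool_pos"];q=q[(np.linalg.norm(q[:,:2]-t[:2],axis=1)<.04)&(q[:,2]>.06)&(q[:,2]<.1)]
print(q.min(0),q.max(0))
a=cv2.resize(c["image"][240:350,280:400],None,fx=4,fy=4,interpolation=3);b=w["image"][::1,160:480]
cv2.imwrite("pics/p2.png",np.concatenate([cv2.copyMakeBorder(a,0,40,0,0,0),b],1)[:,:,::-1])
E
```

```text
{'clock': 2.3833, 'tool_pos': array([ 0.51395272, -0.15174959,  0.08960108]), 'orientation': array([-5.10004817e-02,  3.13844908e+00, -5.19606437e-04]), 'wrist_force': array([ 0.38402576,  0.27983865, -0.04328171]), 'ft_torque': array([-0.00582721, -0.02381394, -0.02096792])}
[-10.2   3.9   2.6] [-60.7   4.3   2.8]
[ 0.50243021 -0.16861877  0.07026078] [ 0.52496082 -0.15311511  0.09994147]
```

View pics/p2.png

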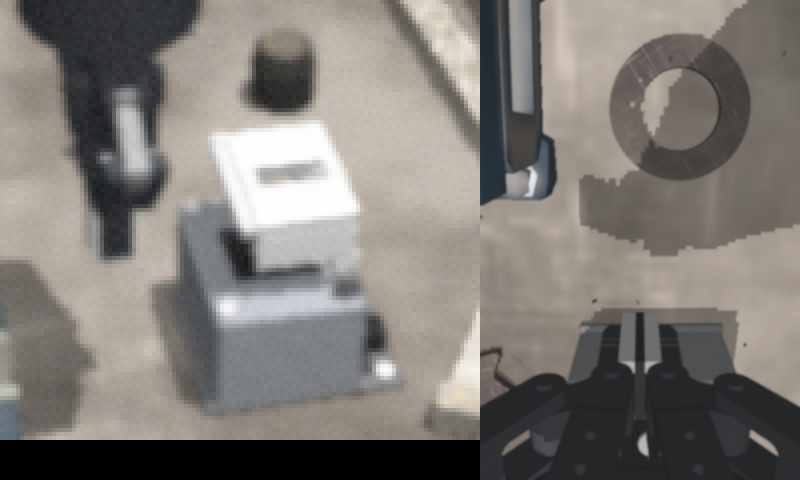

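The fingers stand upright, level and in front of the box, with the tips about 17 mm over the box top. The slotted guard is shut ahead of them. I'll move in slowly now.

>>> {"op": "arm_command", "data": {"steps": [{"linear": [-7,2,0],"turn": 0},{"linear": [-8,2,0],"turn": 0},{"linear": [-8,0,0],"turn": 0},{"linear": [-6,0,0],"turn": 0},{"linear": [-5,0,0],"turn": 0}]}}

```text
clock: 2.8
tool_pos: [0.5481, -0.1461, 0.0886]
orientation: [-0.052, 3.14, -0.0]
wrist_force: [0.1, 0.5, -0.1]
opening: -0.0001
gripper_force: 0.0
```

>>> {"op": "arm_command", "data": {"steps": [{"linear": [-3,0,0],"turn": 0},{"linear": [-3,0,0],"turn": 0},{"linear": [-3,0,0],"turn": 0},{"linear": [-2,0,0],"turn": 0},{"linear": [0,0,0],"turn": 0}]}}

```text
clock: 3.22
tool_pos: [0.5579, -0.1459, 0.0882]
orientation: [0.051, -3.141, -0.0]
wrist_force: [-0.6, -0.2, 0.0]
opening: 0.0001
gripper_force: 0.2
```

>>> {"op": "arm_command", "data": {"steps": [{"linear": [-2,0,0],"turn": 0},{"linear": [-2,0,0],"turn": 0},{"linear": [-2,0,0],"turn": 0},{"linear": [-2,0,0],"turn": 0},{"linear": [0,0,0],"turn": 0}]}}

```text
clock: 3.63
tool_pos: [0.5657, -0.1457, 0.0884]
orientation: [0.052, -3.141, 0.0]
wrist_force: [-1.6, 0.2, 0.9]
opening: 0.0
gripper_force: 0.8
```

```bash
python3 - <<'E'
from h import *
from plant import arm
c=arm.read_camera("side");np.savez("side3.npz",**c);w=arm.read_camera("wrist")
s=arm.observe();print({k:s[k] for k in("clock","tool_pos","wrist_force","ft_torque")})
print(to_tool([.5753,-.1455,.0896]))
a=cv2.resize(c["image"][240:350,280:400],None,fx=4,fy=4,interpolation=3);b=w["image"][::1,160:480]
cv2.imwrite("pics/p3.png",np.concatenate([cv2.copyMakeBorder(a,0,40,0,0,0),b],1)[:,:,::-1])
E
```

```text
{'clock': 3.7333, 'tool_pos': array([ 0.56570336, -0.14568263,  0.08837238]), 'wrist_force': array([-1.79427635,  0.48524668,  1.63192339]), 'ft_torque': array([ 0.07738065,  0.62249758, -0.00687387])}
[-9.6 -0.1 -1.2]
```

View pics/p3.png

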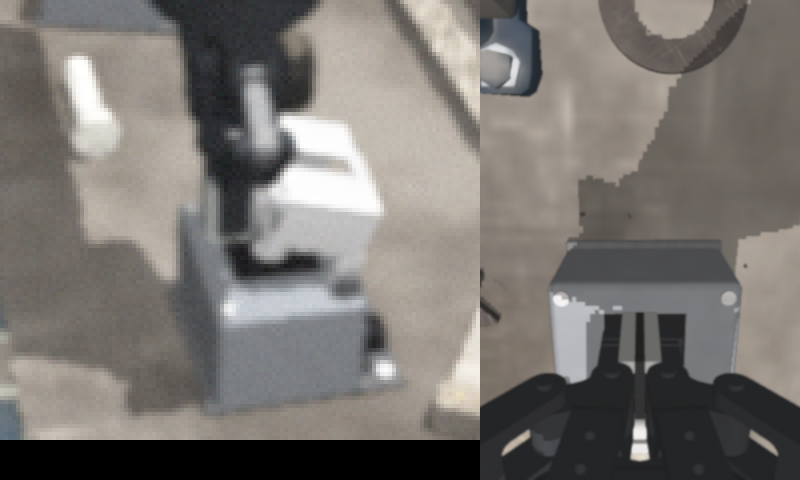

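The guard is swinging up on the finger sides at about 2 N. The fingers are centred on the box in the wrist view. I'll keep moving in.

>>> {"op": "arm_command", "data": {"steps": [{"linear": [-2,0,0],"turn": 0},{"linear": [-2,0,0],"turn": 0},{"linear": [-2,0,0],"turn": 0},{"linear": [0,0,0],"turn": 0},{"linear": [0,0,0],"turn": 0}]}}

```text
clock: 4.15
tool_pos: [0.5725, -0.1454, 0.0883]
orientation: [-0.052, 3.14, -0.0]
wrist_force: [-0.9, 0.6, 0.3]
opening: -0.0002
gripper_force: 0.1
```

>>> {"op": "arm_command", "data": {"steps": [{"linear": [-1,0,0],"turn": 0},{"linear": [-1,0,0],"turn": 0},{"linear": [0,0,0],"turn": 0},{"linear": [0,0,0],"turn": 0}]}}

```text
clock: 4.48
tool_pos: [0.5739, -0.1454, 0.0883]
orientation: [-0.052, 3.141, -0.0]
wrist_force: [-1.2, -0.4, 1.2]
opening: -0.0
gripper_force: 0.5
```

```bash
python3 - <<'E'
from h import *
from plant import arm
c=arm.read_camera("side");np.savez("side4.npz",**c)
s=arm.observe();print({k:s[k] for k in("clock","tool_pos","wrist_force","ft_torque")})
E
```

```text
{'clock': 4.5333, 'tool_pos': array([ 0.57389551, -0.14540414,  0.08829526]), 'wrist_force': array([-0.76206439,  0.88465804,  1.14833597]), 'ft_torque': array([-0.01370483,  0.37916054, -0.03789407])}
```

>>> {"op": "arm_command", "data": {"steps": [{"linear": [-1,0,0],"turn": 0},{"linear": [0,0,0],"turn": 0},{"linear": [0,0,0],"turn": 0}]}}

```text
clock: 4.78
tool_pos: [0.5748, -0.1454, 0.0883]
orientation: [-0.052, 3.141, -0.0]
wrist_force: [-1.1, 0.7, 0.5]
opening: 0.0004
gripper_force: 0.6
```

>>> {"op": "arm_command", "data": {"steps": [{"linear": [-1,0,0],"turn": 0},{"linear": [0,0,0],"turn": 0},{"linear": [0,0,0],"turn": 0}]}}

```text
clock: 5.03
tool_pos: [0.5758, -0.1453, 0.0883]
orientation: [0.052, -3.141, 0.0]
wrist_force: [-1.7, 0.6, 0.1]
opening: 0.0001
gripper_force: 0.6
```

```bash
python3 - <<'E'
from h import *
from plant import arm
for i in range(3):
    c=arm.read_camera("side")
    s=arm.observe();print(s["clock"],s["tool_pos"].round(4),s["wrist_force"].round(2),s["ft_torque"].round(2),s["joint_efforts"].round(2))
E
```

```text
5.0833 [ 0.5758 -0.1453  0.0883] [-2.    0.19  0.77] [-0.03  0.4   0.04] [  0.34 -40.01  15.41   3.34   0.42  -0.  ]
5.1333 [ 0.5757 -0.1453  0.0883] [-0.26 -0.37  0.38] [-0.04  0.43  0.03] [  0.35 -40.04  15.41   3.34   0.41  -0.  ]
5.1833 [ 0.5757 -0.1453  0.0883] [-0.94  0.27  0.57] [-0.05  0.41  0.05] [  0.35 -40.06  15.42   3.34   0.41  -0.  ]
```

>>> {"op": "arm_command", "data": {"steps": [{"linear": [-1,0,0],"turn": 0},{"linear": [0,0,0],"turn": 0},{"linear": [0,0,0],"turn": 0}]}}

```text
clock: 5.43
tool_pos: [0.5766, -0.1453, 0.0882]
orientation: [0.051, -3.141, -0.0]
wrist_force: [-2.1, -0.8, 0.1]
opening: 0.0001
gripper_force: 0.8
```

```bash
python3 - <<'E'
from h import *
from plant import arm
c=arm.read_camera("side");np.savez("side5.npz",**c);w=arm.read_camera("scene");np.savez("scene5.npz",**w)
s=arm.observe();print(s["clock"],s["tool_pos"].round(4),s["wrist_force"].round(2),s["ft_torque"].round(2))
a=cv2.resize(c["image"][240:350,290:390],None,fx=4,fy=4,interpolation=3);b=cv2.resize(w["image"][190:300,340:440],None,fx=4,fy=4,interpolation=3)
cv2.imwrite("pics/p5.png",np.concatenate([a,b],1)[:,:,::-1])
E
```

```text
5.5333 [ 0.5766 -0.1453  0.0882] [-2.53 -0.47  0.59] [-0.03  0.59 -0.02]
```

View pics/p5.png

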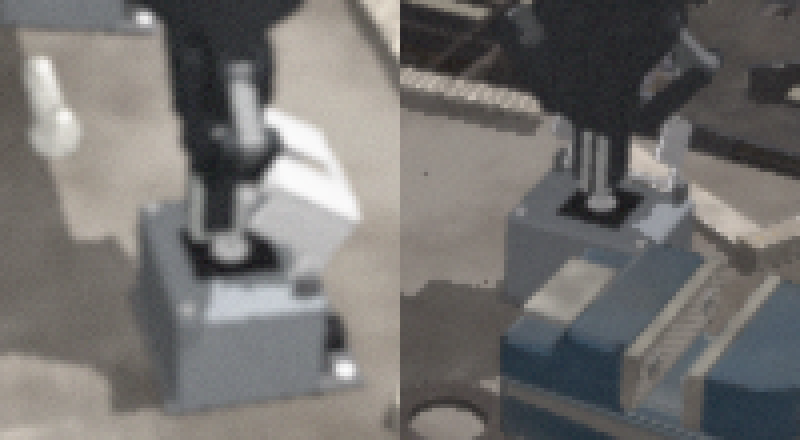

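The guard is well up and the fingertips are over the lever boot. The force has begun to rise. I'll feel for the stop in 1 mm steps.

>>> {"op": "arm_command", "data": {"steps": [{"linear": [-1,0,0],"turn": 0},{"linear": [0,0,0],"turn": 0},{"linear": [0,0,0],"turn": 0}]}}

```text
clock: 5.78
tool_pos: [0.5776, -0.1453, 0.0882]
orientation: [0.051, -3.141, -0.0]
wrist_force: [-1.3, -0.9, 0.3]
opening: -0.0
gripper_force: 0.9
```

```bash
python3 - <<'E'
from plant import arm
for i in range(2):
    arm.read_camera("side")
    s=arm.observe();print(s["clock"],s["tool_pos"].round(4),s["wrist_force"].round(2),s["ft_torque"].round(2))
E
```

```text
5.8333 [ 0.5776 -0.1453  0.0881] [-1.87 -1.14 -0.71] [-0.01  0.65 -0.  ]
5.8833 [ 0.5776 -0.1453  0.0882] [-2.41 -0.78 -0.26] [-0.08  0.63  0.01]
```

>>> {"op": "arm_command", "data": {"steps": [{"linear": [-1,0,0],"turn": 0},{"linear": [0,0,0],"turn": 0},{"linear": [0,0,0],"turn": 0}]}}

```text
clock: 6.13
tool_pos: [0.5782, -0.1452, 0.088]
orientation: [0.051, -3.14, -0.0]
wrist_force: [-4.0, -0.1, -0.5]
opening: 0.0
gripper_force: 1.5
```

```bash
cat > f.py <<'E'
from plant import arm
for i in range(2):
    arm.read_camera("side")
    s=arm.observe();print(s["clock"],s["tool_pos"].round(4),s["wrist_force"].round(2),s["ft_torque"].round(2))
E
python3 f.py
```

```text
6.1833 [ 0.5783 -0.1452  0.0881] [-2.66  0.15  0.25] [-0.03  1.05  0.05]
6.2333 [ 0.5783 -0.1452  0.0881] [-2.57 -1.02 -0.01] [-0.1   1.07  0.  ]
```

>>> {"op": "arm_command", "data": {"steps": [{"linear": [-1,0,0],"turn": 0},{"linear": [0,0,0],"turn": 0},{"linear": [0,0,0],"turn": 0}]}}

```text
clock: 6.48
tool_pos: [0.5785, -0.1452, 0.0879]
orientation: [0.051, -3.138, -0.0]
wrist_force: [-4.9, 0.1, 0.5]
opening: 0.0002
gripper_force: 2.5
```

```bash
python3 f.py
```

```text
6.5333 [ 0.5785 -0.1452  0.088 ] [-4.97  0.04  0.93] [-0.05  1.53 -0.02]
6.5833 [ 0.5785 -0.1452  0.088 ] [-4.61 -0.08  1.39] [-0.04  1.58  0.06]
```

The TCP stalls at x=0.5785 with about 5 N, so the lever is on its stop. I'll draw straight out.

>>> {"op": "arm_command", "data": {"steps": [{"linear": [3,0,0],"turn": 0},{"linear": [4,0,0],"turn": 0},{"linear": [4,0,0],"turn": 0},{"linear": [4,0,0],"turn": 0},{"linear": [4,0,0],"turn": 0}]}}

```text
clock: 7.0
tool_pos: [0.561, -0.1458, 0.0887]
orientation: [-0.052, 3.139, -0.0]
wrist_force: [-0.4, 0.5, -0.5]
opening: 0.0002
gripper_force: 0.2
```

>>> {"op": "arm_command", "data": {"steps": [{"linear": [4,0,0],"turn": 0},{"linear": [5,0,0],"turn": 0},{"linear": [8,0,0],"turn": 0},{"linear": [10,0,0],"turn": 0},{"linear": [10,0,0],"turn": 0}]}}

```text
clock: 7.42
tool_pos: [0.5228, -0.147, 0.0883]
orientation: [0.052, -3.141, -0.0]
wrist_force: [-0.2, 0.5, -0.1]
opening: 0.0001
gripper_force: 0.0
```

>>> {"op": "arm_command", "data": {"steps": [{"linear": [10,0,0],"turn": 0},{"linear": [0,0,-20],"turn": 0},{"linear": [0,0,-35],"turn": 0},{"linear": [0,0,-35],"turn": 0},{"linear": [0,0,-35],"turn": 0}]}}

```text
clock: 7.83
tool_pos: [0.5126, -0.1474, 0.2146]
orientation: [0.052, -3.14, 0.0]
wrist_force: [0.1, 0.2, -0.3]
opening: 0.0
gripper_force: 0.0
```

>>> {"op": "arm_command", "data": {"steps": [{"linear": [30,0,-20],"turn": 0},{"linear": [30,0,-20],"turn": 0},{"linear": [20,0,0],"turn": 0},{"linear": [0,0,0],"turn": 0}]}}

```text
clock: 8.17
tool_pos: [0.4301, -0.15, 0.2548]
orientation: [-0.05, 3.139, 0.001]
wrist_force: [-0.4, 0.1, -0.2]
opening: -0.0003
gripper_force: 0.0
```

```bash
python3 - <<'E'
from h import *
from plant import arm
c=arm.read_camera("side");np.savez("side6.npz",**c);w=arm.read_camera("scene");np.savez("scene6.npz",**w);v=arm.read_camera("wrist");np.savez("wrist6.npz",**v)
s=arm.observe();print(s["clock"],s["tool_pos"].round(4),s["wrist_force"].round(2))
q=cloud(c).reshape(-1,3);q=q[(abs(q[:,0]-.59)<.07)&(abs(q[:,1]+.145)<.07)];t=q[(q[:,2]>.092)]
print(len(t),np.median(t,0),t.max(0),np.linalg.lstsq(np.c_[t[:,:2],np.ones(len(t))],t[:,2],rcond=None)[0])
a=cv2.resize(c["image"][255:345,315:385],None,fx=4,fy=4,interpolation=3);b=cv2.resize(w["image"][200:290,360:420],None,fx=4,fy=4,interpolation=3)
d=cv2.resize(v["image"][280:480,220:440],(260,360))
cv2.imwrite("pics/p6.png",np.concatenate([a,b,d],1)[:,:,::-1])
for A,B in(("side0","side6"),("scene0","scene6")):
    e=np.abs(load(A)["image"].astype(int)-load(B)["image"]).max(2)
    P=cloud(load(B))
E
```

```text
8.3167 [ 0.4336 -0.15    0.2534] [ 0.74 -0.5  -0.1 ]
642 [ 0.58758041 -0.15145002  0.09757926] [ 0.6156908  -0.11063745  0.1010969 ] [0.01938428 0.01848948 0.08872424]
```

View pics/p6.png

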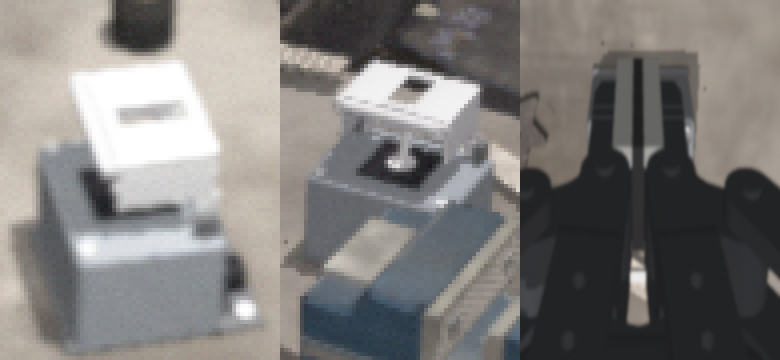

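The guard is fully shut again, with its plate flat at z≈0.098. To confirm the lever through the slot, I'll move the wrist camera to a clear view.

>>> {"op": "arm_command", "data": {"steps": [{"linear": [-26,-18,-12],"turn": 0},{"linear": [-26,-18,-12],"turn": 0},{"linear": [-26,-18,-12],"turn": 0},{"linear": [-26,-18,-12],"turn": 0},{"linear": [0,0,0],"turn": 0}]}}

```text
clock: 8.73
tool_pos: [0.5456, -0.2212, 0.3009]
orientation: [-0.05, 3.139, -0.004]
wrist_force: [1.0, 0.8, 0.5]
opening: 0.0001
gripper_force: 0.0
```

```bash
python3 - <<'E'
from h import *
from plant import arm
arm.read_camera("wrist");arm.read_camera("wrist");v=arm.read_camera("wrist");np.savez("wrist7.npz",**v)
# box-frame projections of ball on/off and plate centre
Rc=R.from_rotvec(v["attitude"]).as_matrix();y=.035
def px(l):
    w=np.array([.5845+l[0]*np.cos(y)-l[1]*np.sin(y),-.1448+l[0]*np.sin(y)+l[1]*np.cos(y),l[2]])
    return cv2.projectPoints((Rc.T@(w-v["xyz"]))[None],np.zeros(3),np.zeros(3),v["camera_matrix"],v["dist"])[0].ravel().round(0)
for n,l in dict(plate=(8,0,99),slotc=(4,0,99),off=(-9,0,84),on=(9,0,84)).items(): print(n,px(np.array(l)/1000))
u,w=px([.008,0,.099]).astype(int)
a=cv2.resize(v["image"][max(w-75,0):w+75,max(u-75,0):u+75],(600,600),interpolation=3)
cv2.imwrite("pics/p7.png",a[:,:,::-1]);print(u,w)
E
```

```text
plate [403. 282.]
slotc [403. 278.]
off [401. 258.]
on [399. 277.]
403 282
```

View pics/p7.png

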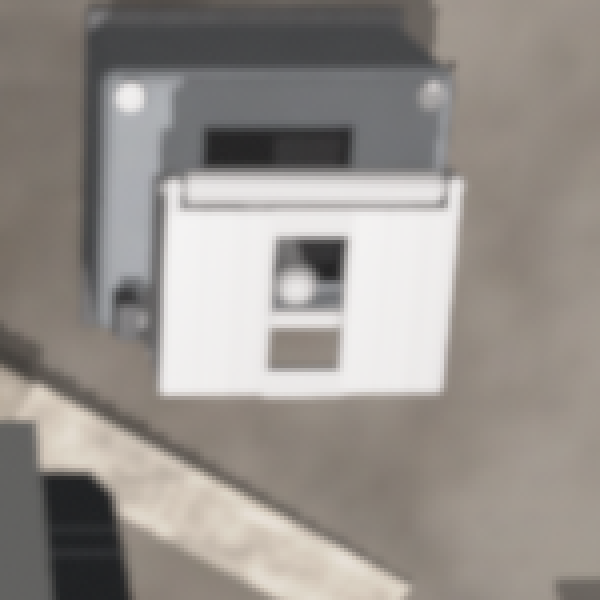

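Through the slot the ball shows at (402,278). The prediction is (399,277) for on and (401,258) for off, so the lever is on. The guard is shut.

```bash
python3 -c "
from plant import arm
print(arm.close_job())"
```

```text
the job is handed in; nothing more can be done
None
```

The cutter is armed and the job handed in: camera views taken just before show the slotted box's lever fully back and its guard shut over it, and the arm never went near the other switch or the loose items.

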